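# Load the sample box into the shaker and lower its splash cover

## Robot

A 7-joint arm with a two-finger parallel gripper is mounted at the origin on the work surface. World frame = base frame: x ahead of the robot, y to its left, z up, the work surface at z = 0. Lengths are in m, angles in degrees, forces in N, time in s.
With the tool pointing down it reaches from about 0.425 to 0.875 m from the base axis. Payload 4.7 kg.
Tool frame: the origin (TCP) lies on the centre line of the jaws, within the pads' length; the fingertips stand 17 mm ahead of it and the grasp point (between the pads) lies 2 mm behind it; z points along the fingers, y is the line along which they close (so a half turn about z gives the same grasp; the last joint's range is limited). The gripper opens to 87 mm and grips with 3 to 60 N. Pads are 19 mm wide; open, the fingers measure 117 mm over their backs; the gripper's body (75 mm by 190 mm) begins 51 mm behind the grasp point.
Start: joints at [-71.499, 18.392, -4.016, 83.108, 1.295, 78.541, -3.26], TCP at [0.198, 0.619, 0.24] pointing down, gripper open.
Joint ranges: [-163.93, 163.93], [-17.29, 119.83], [-79.2, 71.16], [3.27, 140.29], [-89.18, 269.18], [5.43, 117.66], [-154.24, 154.24]. Speed limits (degrees/s): [147.25, 147.25, 180, 180, 180, 180, 180].

## Interface

Orientations are given as [roll, pitch, yaw] about the fixed x, y, z axes, in that order (R = Rz(yaw) Ry(pitch) Rx(roll)).
In Python, from cell import env, read_camera gives the robot as it stands.
- The arm moves only by the shell command python3 -m jog 'ROWS' [FORCE]. ROWS is JSON, a list of rows, each a list of 5 numbers: the opening, from 0 (shut) to 1 (fully open), then the shift along the tool's x, y, z each as a share of 0.02 m, from -1 to 1, then the turn about the tool's z as a share of 45 degrees, from -1 to 1. In form: [[gripper, x, y, z, yaw], ...]. A call has 1 to 12 rows; each row shifts and turns the commanded pose from where the row before left it, along the tool's axes as they then stand; what a row does not reach is not made up. A row lasts 1/12 s, in which the tool goes at most 41.7 mm and 7.16 degrees, less where a joint would pass 70% of its speed; a pose out of reach is approached as far as the arm can. A call with a number of a shift or a turn outside -1 to 1 is refused whole. A call with a gripper value outside its range is refused whole. The fingers move at their own pace and stop on an object; FORCE is the grip in N (left out, the last holds). Time passes only in rows, so rows that do not move let the fingers close. It gives the time, the measured TCP pose, the force, the opening and the grip force at its end, in the units of the state.
- env.get_obs(): the state, without advancing time (a new reading comes with each control period).
- read_camera(name): name is "scene" or "top" or "wrist"; returns a dict with "color" (400x640x3 uint8, red, green, blue), "range_z" (400x640 float32, m along the optical axis (not along the pixel's ray), 0 where there is no reading), "mtx" (3x3 intrinsics, pixels), "k1" (the pictures are not rectified: a ray, as slopes to the right and down, at radius r is drawn at 1 + k1 r^2 times it, then the intrinsics apply), "world_from_camera" (4x4, takes a point from camera to world coordinates); the wrist camera has in their place "T_tool_cam" (4x4, takes a point from camera to tool coordinates, whose origin is the TCP and whose axes are the flange's). Camera axes: x right, y down, z forward; pixel columns grow to the right and rows downward; lengths in m; the calibration is good to about 2 mm. A picture is of the moment at which its call begins: read the wrist's pose just before it.
- env.sign_off(): hands the job in; it is judged then, once.
The state is a dict: "time_s": time; "qpos": joint angles; "joint_velocities": joint speeds; "effort": joint torques, N m; "tool_pos": TCP position; "tool_rot": TCP orientation; "force": force on the tool from outside, world axes, zero at the start; "wrist_torque": the same for the moment, N m; "grip_width": finger opening in m; "grasp_force": force on a finger pad.
Only numpy, scipy, OpenCV 4.12 (cv2) and the standard library are available. Lean on these libraries where they do the work, as an engineer would, in place of code of your own. Each camera call takes 0.05 s, during which the arm holds its last target. There are 200 camera calls.

## Task

Draw the steel sample box out from under the low rack until it is clear of the shelf, and let go of it standing on the bench. Then take it again, set it down upright in the shaker's tub without dropping it, and lower the hinged clear cover gently, without letting it fall, until it is fully shut. Leave the other things on the bench where they are.

Things in the scene. Friction and masses are not known exactly. Their poses are not given: they have to be found in the camera images.
- sample_box: closed steel box, body 120 long (its x) x 70 wide (its y) x 45 high, about 0.5 kg, standing on the bench partly under the rack's shelf. Origin: centre of the underside; z up. It has a handle over its top and a pull tab on its -x end, which shows in front of the shelf; with the tab it is 170 long, x from -110 to +60.
- box_handle (a point): middle of the box's top handle: a black bar 80 long (along box x), 14 thick (box y), 16 high, 78 mm above the underside; 25 mm of free space between bar and box top; at the start the shelf is over it
- box_tab (a point): grip point of the pull tab: an upright steel fin 12 thick (box y), 32 high (from 6 to 38 mm above the bench), sticking out 50 from the -x end face; the point is 30 mm in front of that face, 25 mm above the underside
- rack: low steel rack fixed on the bench. Origin on the bench; z up; +x points away from the robot. Its shelf covers x +20 (front edge) to +200, y -150 to +150 mm; underside 115, top 131 mm up, with stock 60 mm high on it; 14 mm legs at x +60 and +190, y -142 and +142. Box and a jar stand under it side by side, in either order.
- shaker: bench shaker fixed on the bench. Origin on the bench; z up; +x points away from the robot. In front an open blue tub, outside 170 (x, from -150 to +20) x 250 (y, -125 to +125), rim 115 mm high, walls 7 mm; behind it (x +41 to +126) a drive housing 155 mm high.
- tub_floor (a point): centre of the tub's inner floor, 7 mm above the bench; axes as the shaker's. Inside, the tub is 156 (x) x 236 (y), 108 mm deep: the box fits only with its length along the shaker's y, either way round, with its pull tab inside.
- cover (a joint): angle of the clear cover, rad: 0 fully shut (level on the tub rim), grows as it opens, up to 1.85. Its hinge runs along the shaker's y. It stays where left above about 1.25 rad; lower it falls shut when let go. It starts standing up at 1.48 to 1.65.
- cover_hinge (a point): middle of the cover's hinge line, 121 mm above the bench at shaker x = +20 mm
- cover_tab (a point): grip point of the cover's black tab: a fin 14 thick (along shaker y), 24 high, sticking out 57 mm beyond the middle of the cover's free edge, in the cover's plane; the point is 200 mm from the hinge line, 35 beyond the edge (towards the robot when shut, up when open). The cover is 246 wide, 9 thick.
- jar: bystander: jar, 68 across, 85 high, under the rack beside the box; origin under its centre
- cup: bystander: white cup, 60 across, 70 high, on the +y side of the shaker
- brush: bystander: brush 170 long, lying in front of the robot between rack and shaker
- bottle: bystander: white bottle 64 across, 170 high, at the left
- scoop: bystander: flat spatula 200 long, lying at the right
- weight: bystander: steel weight 60 across, 78 high, at the right
Things that resemble listed ones, but are neither listed nor needed, are in the scene too. What is shaped like the sample_box but red is not meant.

How it is judged (in metres and radians):
On the way, in this order (a step that is already met when the one before it is completed fails the run):
1. the sample box stands upright on the bench, drawn out clear of the rack's shelf (its handle more than 50 mm in front of the shelf's edge), and let go (x of box_handle in the frame of rack below -0.03 m and height (world z) of sample_box below 0.006 m and angle between sample_box's own z axis and vertical below 0.08 rad and linear speed of sample_box below 0.03 m/s and contact force between the fingers and sample_box below 0.1 N), for 0.2 s.
2. the sample box stands flat on the tub's floor, let go (x of sample_box in the frame of tub_floor between -0.045 and 0.045 m and y of sample_box in the frame of tub_floor between -0.065 and 0.065 m and z of sample_box in the frame of tub_floor between -0.006 and 0.006 m and angle between sample_box's own z axis and vertical below 0.08 rad and contact force between the fingers and sample_box below 0.1 N and linear speed of sample_box below 0.03 m/s), for 0.2 s.
At the end, for the whole second after the job is handed in: the cover is shut (within 0.03 rad of its stop) over the sample box, which is released and at rest inside the tub, upright (within 0.08 rad) and flat on the floor (within 6 mm), its centre within 45 mm (x) and 65 mm (y) of the tub's centre (x of sample_box in the frame of tub_floor between -0.045 and 0.045 m and y of sample_box in the frame of tub_floor between -0.065 and 0.065 m and z of sample_box in the frame of tub_floor between -0.006 and 0.006 m and angle between sample_box's own z axis and vertical below 0.08 rad and contact force between the fingers and sample_box below 0.1 N and value of joint cover below 0.03 rad and linear speed of sample_box below 0.02 m/s); the robot touches nothing.
It fails at once if the cover is let fall or slammed (closing faster than 2 rad/s) (velocity of joint cover below -2 rad/s).
It fails at once if the box is dropped into the tub (faster than 0.45 m/s inside it) (horizontal distance between sample_box and tub_floor below 0.07 m and height (world z) of sample_box below 0.09 m and linear speed of sample_box above 0.45 m/s).
It fails at once if a bystander is moved more than 40 mm (distance of any of jar, cup, brush, bottle, scoop, weight from where it was at the start of the episode above 0.04 m).
It also fails if it takes over 72 s, if anything falls off the work surface, if the arm or the gripper's body presses on something with over 40 N, if the wrist force passes 120 N, or if a joint passes its speed limit or range.

## Working session

There is one attempt and no reset: what is moved stays moved. The work goes in short steps, Python scripts to look and compute and a shell command to move; the robot and the scene stay as the last step left them, time stands still between calls to the robot, and variables do not carry over. Pictures are saved under pics/ and viewed, at most 10 in all, crops included, and the job is handed in when it is done.

```bash
ls; mkdir -p pics
python3 - <<'E'
from cell import env, read_camera
import cv2,numpy as np
o=env.get_obs();print({k:np.round(v,3) for k,v in o.items()})
for n in("top","scene"):
    c=read_camera(n);cv2.imwrite(f"pics/{n}0.png",c["color"][:,:,::-1]);np.savez(f"{n}0.npz",**c);print(n,c["mtx"],c["k1"],c["world_from_camera"].round(3))
E
```

```text
pics
{'time_s': np.float64(0.0), 'qpos': array([-71.499,  18.439,  -4.017,  83.176,   1.295,  78.54 ,  -3.259]), 'joint_velocities': array([-0.019, -0.016, -0.053, -0.001,  0.079, -0.068, -0.065]), 'effort': array([-0.0000e+00, -4.9129e+01, -4.0400e-01, -3.1254e+01, -6.4000e-02,
        4.4000e-02,  0.0000e+00]), 'tool_pos': array([0.197, 0.619, 0.238]), 'tool_rot': array([-1.79891e+02,  6.00000e-03,  1.62312e+02]), 'force': array([-0.464,  0.412, -0.02 ]), 'wrist_torque': array([ 0.023,  0.042, -0.014]), 'grasp_force': np.float64(0.0), 'grip_width': np.float64(0.087)}
top [[389.22566795   0.         326.29056726]
 [  0.         389.22566795 204.93587219]
 [  0.           0.           1.        ]] -0.052298196897528536 [[-1.000e-01 -9.730e-01  2.100e-01  2.380e-01]
 [-9.950e-01  9.800e-02 -2.000e-02  1.400e-02]
 [-1.000e-03 -2.110e-01 -9.780e-01  1.233e+00]
 [ 0.000e+00  0.000e+00  0.000e+00  1.000e+00]]
scene [[408.4507538    0.         323.55605241]
 [  0.         408.4507538  198.53905813]
 [  0.           0.           1.        ]] -0.08429774144329423 [[ 0.89  -0.356  0.285  0.124]
 [-0.456 -0.703  0.546 -0.737]
 [ 0.006 -0.616 -0.788  1.182]
 [ 0.     0.     0.     1.   ]]
```

View pics/top0.png

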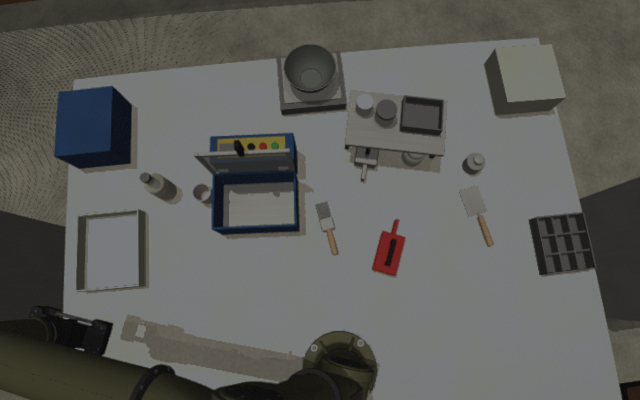

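View pics/scene0.png

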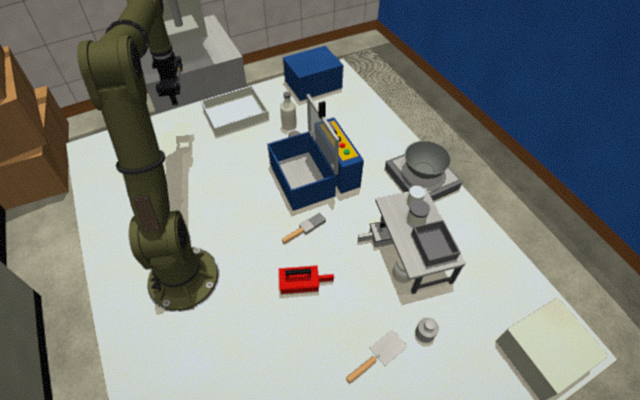

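The top view shows the rack near (395,130), with two things in front of it: a grey box with a tab at (366,165) and the jar at (414,157). The shaker tub is around (255,200) with its cover standing, and the cup is at (202,193). The sample_box candidates are the grey steel one at (366,165) and the red one at (389,250). The grey one fits, since it is steel and under the shelf; red is excluded. I'll confirm with a crop and measure.

```bash
cat > h.py <<'E'
import numpy as np,cv2
from scipy.spatial.transform import Rotation as R
def slopes(c,uv):
    K=np.asarray(c["mtx"]);d=(np.asarray(uv,float)-[K[0,2],K[1,2]])/[K[0,0],K[1,1]]
    s=d.copy()
    for _ in range(8): s=d/(1+float(c["k1"])*(s**2).sum(-1,keepdims=True))
    return s
def cloud(c,T=None):
    T=c["world_from_camera"] if T is None else T
    v,u=np.mgrid[:400,:640];s=slopes(c,np.stack([u,v],-1));z=c["range_z"]
    P=np.concatenate([s,np.ones((400,640,1))],-1)*z[...,None]
    W=P@T[:3,:3].T+T[:3,3];W[z<=0]=np.nan
    return W
def ray(c,uv,h,T=None):
    T=c["world_from_camera"] if T is None else T
    s=slopes(c,uv);d=np.concatenate([s,np.ones(s.shape[:-1]+(1,))],-1)@T[:3,:3].T
    return T[:3,3]+d*((h-T[2,3])/d[...,2:])
def wristT(c,o):
    T=np.eye(4);T[:3,:3]=R.from_euler('xyz',o["tool_rot"],degrees=True).as_matrix();T[:3,3]=o["tool_pos"]
    return T@c["T_tool_cam"]
def rect(P):
    r=cv2.minAreaRect((P[:,:2]*1000).astype(np.float32));return np.round(r[0],1),np.round(r[1],1),round(r[2],2)
E
python3 - <<'E'
from h import *
ims=[]
for n in("top","scene"):
    c=np.load(f"{n}0.npz");W=cloud(c);x,y,z=W[...,0],W[...,1],W[...,2];col=c["color"].astype(int)
    print(n,"bench z",np.nanmedian(z[(x>.4)&(x<.5)&(abs(y)<.3)]))
    u=np.mgrid[:400,:640][1];v=np.mgrid[:400,:640][0]
    hsv=cv2.cvtColor(c["color"],cv2.COLOR_RGB2HSV)
    blue=(hsv[...,0]>100)&(hsv[...,0]<130)&(hsv[...,1]>120)
    m=blue&(z>.108)&(z<.122)&(x>.35)&(x<.75)&(abs(y)<.45); m[:, :]&=(y>0)
    print(" rim",m.sum(),rect(W[m]))
    m=(z>.122)&(z<.140)&(x>.6)&(x<.95)&(y<0.02)&(y>-.4)&~blue
    print(" shelf",m.sum(),rect(W[m]))
    lo,hi=((355,150),(380,185)) if n=="top" else ((355,220),(392,248))
    m=(u>=lo[0])&(u<hi[0])&(v>=lo[1])&(v<hi[1])
    for a,b in((.02,.03),(.03,.042),(.042,.05),(.06,.082)):
        k=m&(z>a)&(z<b)
        if k.sum()>3: print("  ",a,b,k.sum(),rect(W[k]))
    l=(300,120) if n=="top" else (330,190)
    ims.append(cv2.resize(c["color"][l[1]:l[1]+100,l[0]:l[0]+130],None,fx=3,fy=3,interpolation=cv2.INTER_CUBIC))
cv2.imwrite("pics/crop.png",np.clip(np.hstack(ims)[:,:,::-1]*1.3,0,255))
E
```

```text
top bench z 0.0025971535438309434
 rim 477 (array([534.4, 200.4]), array([247.8, 204.1]), 86.85)
 shelf 4026 (array([ 732.2, -185.8]), array([458.8, 243.8]), 56.55)
   0.02 0.03 20 (array([ 593.2, -143. ]), array([65.7, 52.5]), 75.09)
   0.03 0.042 98 (array([ 614. , -153.6]), array([75.2, 95.1]), 84.63)
   0.042 0.05 257 (array([ 620. , -154.6]), array([77.9, 82. ]), 83.49)
   0.06 0.082 8 (array([ 634.8, -153.1]), array([11.3,  1.2]), 78.37)
scene bench z 0.0008376427298169009
 rim 378 (array([565.1, 196.4]), array([252.7, 267.1]), 87.45)
 shelf 3352 (array([ 741.3, -191.2]), array([456.9, 253.1]), 60.73)
   0.02 0.03 58 (array([ 614.5, -167.4]), array([59.3, 96. ]), 26.9)
   0.03 0.042 143 (array([ 617.2, -150.7]), array([77.8, 99.8]), 79.59)
   0.042 0.05 193 (array([ 629.9, -154.5]), array([77.2, 71.6]), 77.61)
   0.06 0.082 20 (array([ 641.8, -157.4]), array([12. , 20.1]), 17.95)[ WARN:0@1.136] global loadsave.cpp:1063 imwrite_ Unsupported depth image for selected encoder is fallbacked to CV_8U.
```

View pics/crop.png

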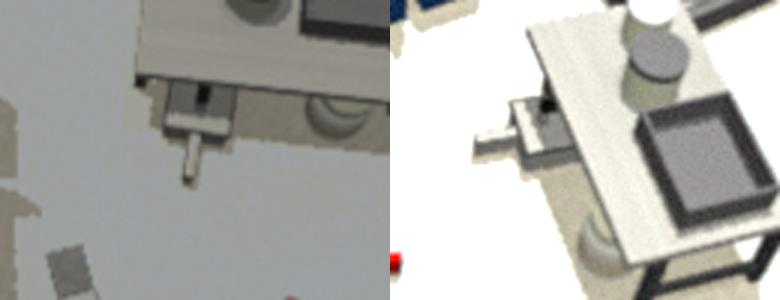

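The crop confirms it: a grey steel box with a handle end at crop (204,95), i.e. pixel (368,152), and a tab tip at crop (188,180), i.e. pixel (363,180). The jar is beside it at pixel (411,158).

Run:
```python
from h import *
c=np.load("top0.npz");W=cloud(c)
u,v=np.meshgrid(range(640),range(400))
pr=lambda n,uv,h:print(n,ray(c,np.array(uv,float),h).round(3).tolist())
pr("tab tip,root",[(362.7,179.5),(365.2,165)],.038)
pr("box front top edge",[(355,162.5),(377,165.5)],.045)
pr("shelf front corners",[(346,146),(444,156)],.131)
col=c["color"].astype(int);hsv=cv2.cvtColor(c["color"],cv2.COLOR_RGB2HSV)
blue=((hsv[...,0]>100)&(hsv[...,0]<130)&(hsv[...,1]>110)).astype(np.uint8)
blue[:165]=0;blue[240:]=0;blue[:,:205]=0;blue[:,305:]=0
cn=max(cv2.findContours(blue,cv2.RETR_EXTERNAL,cv2.CHAIN_APPROX_NONE)[0],key=cv2.contourArea)
ap=cv2.approxPolyDP(cn,3,True)[:,0];print(ap.tolist());pr("tub",ap,.115)
# dark cover tab
d=(col.max(-1)<40);d[:135]=0;d[160:]=0;d[:,:228]=0;d[:,250:]=0
print("cover tab",np.nanmedian(W[d],0),d.sum(), W[d][:,2].max())
s=np.load("scene0.npz");Ws=cloud(s);d=(s["color"].max(-1)<40);d[:98]=0;d[118:]=0;d[:,:315]=0;d[:,328:]=0
print("scene covertab",np.nanmedian(Ws[d],0),d.sum())
```

```text
tab tip,root [[0.565, -0.134, 0.038], [0.612, -0.148, 0.038]]
box front top edge [[0.621, -0.116, 0.045], [0.604, -0.184, 0.045]]
shelf front corners [[0.648, -0.085, 0.131], [0.588, -0.374, 0.131]]
[[295, 165], [294, 171], [213, 175], [212, 228], [222, 233], [296, 230]]
tub [[0.609, 0.072, 0.115], [0.59, 0.077, 0.115], [0.603, 0.32, 0.115], [0.442, 0.329, 0.115], [0.425, 0.301, 0.115], [0.412, 0.086, 0.115]]
cover tab [0.59531089 0.1959478  0.33042518] 119 nan
scene covertab [0.59963002 0.19279328 0.31723957] 77
```

```bash
python3 -m jog '[[1,0,0,-1,-0.1],[1,-1,-1,-1,0],[1,-1,-1,-1,0],[1,-1,-1,-0.5,0],[1,-1,-1,0,0],[1,-1,-1,0,0],[1,-1,-1,0,0],[1,-1,-1,0,0],[1,-1,-1,0,0],[1,-1,-1,0,0]]' 20
```

```text
time_s: 0.93
tool_pos: [0.3322, 0.4014, 0.3092]
tool_rot: [-180.0, -0.0, 166.8]
force: [0.7, -0.2, -1.0]
grip_width: 0.0865
grasp_force: 0.0
```

```bash
python3 -m jog '[[1,-1,-1,0,0],[1,-1,-1,0,0],[1,-1,-1,0,0],[1,-0.8,-1,0,0],[1,-0.6,-1,0,0],[1,-0.6,-1,0,0],[1,-0.6,-1,0,0],[1,-0.5,-1,0,0],[1,-0.5,-1,0,0],[1,-0.5,-1,0,0],[1,-0.5,-1,0,0],[1,-0.5,-1,0,0]]' && python3 -m jog '[[1,-0.5,-1,0,0.04],[1,-0.5,-1,0,0],[1,-0.5,-1,0,0],[1,-0.5,-1,0,0],[1,-0.5,-1,0,0],[1,-0.5,-1,0,0],[1,-0.5,-1,0,0],[1,-0.4,-1,0,0],[1,-0.4,-1,0,0],[1,-0.4,-1,0,0],[1,0,0,0,0],[1,0,0,0,0]]'
python3 - <<'E'
from cell import env,read_camera
from h import *
o=env.get_obs();c=read_camera("wrist");np.savez("w1.npz",T=wristT(c,o),**c);cv2.imwrite("pics/w1.png",c["color"][:,:,::-1])
print(o["tool_pos"],o["tool_rot"],c["T_tool_cam"].round(3),c["k1"],c["mtx"][0])
E
```

```text
time_s: 1.93
tool_pos: [0.4346, 0.1311, 0.3092]
tool_rot: [-180.0, -0.0, 166.8]
force: [0.7, 1.1, 0.1]
grip_width: 0.0872
grasp_force: 0.0
time_s: 2.93
tool_pos: [0.4742, -0.0864, 0.3094]
tool_rot: [180.0, -0.0, 164.8]
force: [0.3, -0.1, -0.1]
grip_width: 0.0869
grasp_force: 0.0
[ 0.47419597 -0.08639287  0.30941967] [ 1.79988655e+02 -1.97572845e-02  1.64774326e+02] [[ 0.002 -0.955 -0.295  0.082]
 [ 1.     0.001  0.001  0.001]
 [-0.    -0.295  0.955 -0.145]
 [ 0.     0.     0.     1.   ]] 0.024520755775127318 [334.3644639    0.         315.26255812]
```

View pics/w1.png

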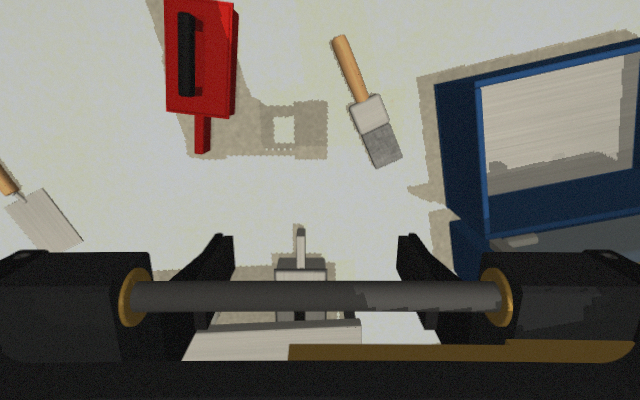

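The wrist view looks back towards the robot. The sample box's tab runs from about (300,228) to (300,262), with the box end at rows 262-320. The tub is at right with its rim corner at (435,82), and the red decoy is at (200,60).

Run:
```python
from h import *
c=np.load("w1.npz");T=c["T"];W=cloud(c,T)
u,v=np.meshgrid(range(640),range(400))
k=(u>270)&(u<335)&(v>220)&(v<283)
m=k&(W[...,2]>.030)&(W[...,2]<.0405)&(v<258);print("tab",m.sum(),rect(W[m]),np.nanmedian(W[m],0),[int(q) for q in (u[m].min(),u[m].max(),v[m].min(),v[m].max())])
m=k&(W[...,2]>.042)&(W[...,2]<.05);print("top",m.sum(),rect(W[m]))
g=cv2.cvtColor(c["color"],cv2.COLOR_RGB2GRAY)
for r in(235,245,252):print(r,g[r,288:316].tolist())
print(g[222:275,300].tolist())
```

```text
tab 205 (array([ 583.9, -136.7]), array([11.1, 33.4]), 74.29) [ 0.58203574 -0.13605752  0.03705255] [296, 304, 233, 257]
top 567 (array([ 623., -147.]), array([73.9, 17.3]), 75.08)
235 [193, 192, 191, 193, 185, 153, 150, 143, 110, 76, 82, 75, 79, 76, 78, 76, 85, 129, 191, 193, 192, 192, 193, 192, 193, 193, 190, 194]
245 [193, 192, 195, 192, 181, 152, 153, 142, 131, 164, 172, 171, 170, 176, 178, 173, 149, 127, 190, 192, 191, 194, 195, 193, 194, 193, 191, 192]
252 [175, 192, 191, 184, 155, 131, 134, 133, 117, 160, 172, 173, 172, 179, 178, 171, 147, 128, 192, 193, 186, 164, 171, 190, 191, 185, 164, 172]
[192, 193, 162, 137, 134, 118, 88, 74, 77, 75, 76, 76, 78, 79, 124, 164, 173, 172, 173, 171, 172, 174, 171, 170, 173, 172, 170, 171, 172, 172, 172, 172, 170, 168, 170, 171, 168, 170, 170, 171, 172, 170, 170, 170, 171, 146, 87, 45, 70, 109, 144, 161, 169]
```

```bash
python3 -m jog '[[1,-0.5,-0.25,1,0],[1,-0.5,-0.25,1,0],[1,-0.5,-0.25,1,0],[1,-0.5,-0.23,1,0],[1,-0.5,0,1,0],[1,-0.5,0,1,0],[1,-0.5,0,1,0],[1,-0.5,0,1,0],[1,-0.5,0,1,0],[1,-0.5,0,1,0],[1,-0.5,0,1,0],[1,-0.25,0,1,0]]' 30 && python3 -m jog '[[1,0,0,0.8,0],[1,0,0,0.8,0],[1,0,0,0.6,0],[1,0,0,0.07,0],[1,0,0,0,0],[0,0,0,0,0],[0,0,0,0,0],[0,0,0,0,0],[0,0,0,0,0],[0,0,0,0,0],[0,0,0,0,0],[0,0,0,0,0]]' 30
```

```text
time_s: 3.98
tool_pos: [0.5816, -0.1318, 0.0679]
tool_rot: [180.0, -0.0, 165.1]
force: [-1.3, 0.4, 0.7]
grip_width: 0.0871
grasp_force: 0.0
time_s: 4.98
tool_pos: [0.5806, -0.1337, 0.0244]
tool_rot: [180.0, 0.0, 165.0]
force: [0.9, -0.5, 0.0]
grip_width: 0.0484
grasp_force: 0.0
```

```bash
python3 - <<'E'
from h import *
c=np.load("top0.npz")
print("brush",ray(c,np.array([(316,205),(329,203),(333,254),(338,252)],float),.015).round(3).tolist())
print("red tab tip, front L,R; near L",ray(c,np.array([(396,220),(383,234),(404,239),(374,268)],float),.045).round(3).tolist())
E
python3 -m jog '[[0,0,0,0,0],[0,0,0,0,0],[0,0,0,0,0],[0,0,0,0,0],[0,0,0,0,0],[0,0,0,0,0]]' 35
```

```text
brush [[0.502, 0.022, 0.015], [0.504, -0.02, 0.015], [0.341, -0.016, 0.015], [0.345, -0.032, 0.015]]
red tab tip, front L,R; near L [[0.423, -0.221, 0.045], [0.384, -0.175, 0.045], [0.362, -0.237, 0.045], [0.284, -0.134, 0.045]]
time_s: 5.48
tool_pos: [0.5802, -0.1343, 0.0241]
tool_rot: [-180.0, -0.0, 165.0]
force: [-0.2, -0.1, -0.2]
grip_width: 0.0117
grasp_force: 34.8
```

```bash
python3 -m jog '[[0,0.2,0,0,0],[0,0.5,0,0,0],[0,0.6,0,0,0],[0,0.6,0,0,0],[0,0.6,0,0,0],[0,0.6,0,0,0],[0,0.6,0,0,0],[0,0.6,0,0,0],[0,0.6,0,0,0],[0,0.6,0,0,0],[0,0.6,0,0,0],[0,0.4,0,0,0]]' 35 && python3 -m jog '[[0,0.2,0,0,0],[0,0,0,0,0],[0.4,0,0,0,0],[0.4,0,0,0,0],[0.4,0,0,0,0],[0.4,0,0,0,0],[0.4,0,0,0,0],[0.4,0,0,0,0],[0.4,0,0,0,0]]'
```

```text
time_s: 6.48
tool_pos: [0.4542, -0.0997, 0.0242]
tool_rot: [180.0, 0.0, 165.0]
force: [1.2, 0.1, -1.4]
grip_width: 0.0116
grasp_force: 34.9
time_s: 7.23
tool_pos: [0.4511, -0.0991, 0.0241]
tool_rot: [-180.0, 0.0, 165.0]
force: [1.2, -0.3, -0.3]
grip_width: 0.034
grasp_force: 0.0
```

```bash
python3 -m jog '[[0.5,0,0,-1,0],[0.7,0,0,-1,0],[1,0,0,-1,0],[1,0,0,-1,0],[1,0,0,-1,0],[1,0,0,-1,0],[1,0,0,-1,0],[1,0,0,-1,0],[1,-0.5,0,-1,0],[1,-1,0,-1,0],[1,-1,0,-1,0],[1,-1,0,-1,0]]' && python3 -m jog '[[1,-1,0,-1,0],[1,-1,0,-1,0],[1,-1,0,-0.5,0],[1,-1,0,0,0],[1,-0.5,0,0,0],[1,0,0,0,0],[1,0,0,0,0]]'
python3 - <<'E'
from cell import env,read_camera
from h import *
o=env.get_obs();c=read_camera("wrist");T=wristT(c,o);np.savez("w2.npz",T=T,**c);cv2.imwrite("pics/w2.png",c["color"][:,:,::-1])
W=cloud(c,T);z=W[...,2];x=W[...,0];y=W[...,1]
b=(x>.4)&(x<.66)&(y<-.05)&(y>-.2)
for a,e in((.03,.0405),(.0415,.05),(.07,.085)):
    m=b&(z>a)&(z<e)
    if m.sum()>4: print(a,m.sum(),rect(W[m]),np.nanmedian(W[m],0))
E
```

```text
time_s: 8.23
tool_pos: [0.5193, -0.1172, 0.2653]
tool_rot: [179.9, 0.0, 165.0]
force: [0.5, -1.1, 0.0]
grip_width: 0.0867
grasp_force: 0.0
time_s: 8.82
tool_pos: [0.6054, -0.1406, 0.3134]
tool_rot: [-179.9, -0.1, 165.0]
force: [-0.5, 0.1, 0.0]
grip_width: 0.0872
grasp_force: 0.0
0.03 512 (array([ 520.3, -117.3]), array([ 73.4, 167.4]), 75.0) [ 0.4624496  -0.10085724  0.03718561]
0.0415 5507 (array([ 545.2, -123.6]), array([ 73.9, 123.2]), 74.7) [ 0.54003815 -0.12230686  0.04419511]
0.07 425 (array([ 544.8, -123. ]), array([13. , 78.9]), 74.81) [ 0.54206548 -0.12280874  0.08437297]
```

View pics/w2.png

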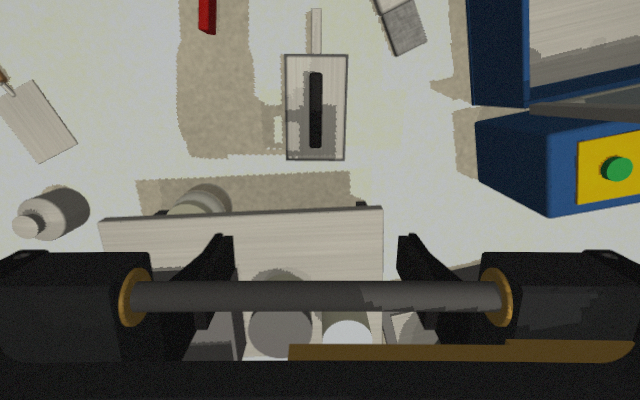

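The handle bar runs from (315,72) to (315,148), and the box body covers (285-347, 55-160), well clear of the shelf edge at row 215. Next I'll measure the tub and cover precisely.

Run:
```python
from h import *
from cell import read_camera
a=np.load("top0.npz")["color"][125:240,200:310]
b=np.load("scene0.npz")["color"][90:215,260:370]
A=cv2.resize(a,None,fx=3.6,fy=3.6,interpolation=cv2.INTER_CUBIC);B=cv2.resize(b,None,fx=3.6,fy=3.6,interpolation=cv2.INTER_CUBIC)
h=max(A.shape[0],B.shape[0]);im=np.zeros((h,A.shape[1]+B.shape[1],3),np.uint8);im[:A.shape[0],:A.shape[1]]=A;im[:B.shape[0],A.shape[1]:]=B
cv2.imwrite("pics/tub.png",np.clip(im[:,:,::-1]*1.4,0,255).astype(np.uint8));print(im.shape)
```

```text
(450, 792, 3)
```

View pics/tub.png

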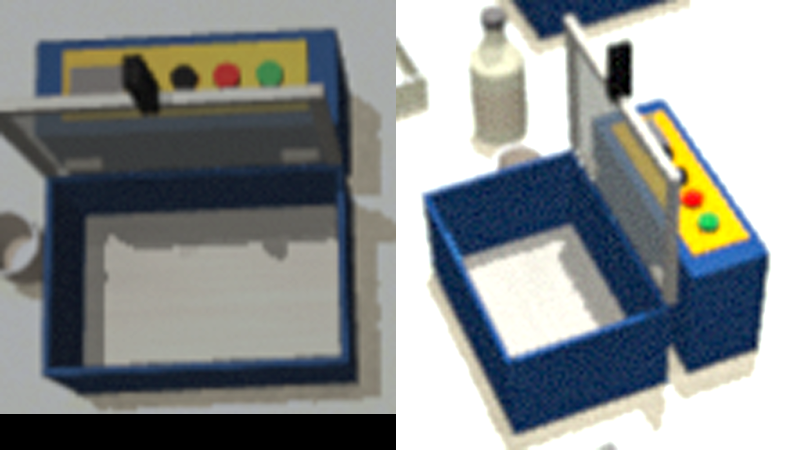

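The tub rim's outer corners in the top crop are about (43,374), (354,357), (47,178) and (346,168). In the scene crop they are (427,195), (511,360) and (583,153). The cover is standing, with its black tab at crop (140,80).

Run:
```python
from h import *
t=np.load("top0.npz");s=np.load("scene0.npz")
f=lambda p,o:(np.array(p,float)+.5)/3.6-.5+o
A=ray(t,f([(43,374),(354,357),(47,178),(344,168)],(200,125)),.115);print("top nl nr fl fr",A.round(3).tolist())
B=ray(s,f([(31,195),(115,360),(187,153)],(260,90)),.115);print("scene nl nr fl",B.round(3).tolist())
print("floor corners top (nr?, fl)",ray(t,f([(85,213),(337,208)],(200,125)),.007).round(3).tolist())
w=np.load("w1.npz");
print("w1 rim nr outer/inner, fr",ray(w,np.array([(435,84),(478,86),(450,219)],float),.115,w["T"]).round(3).tolist())
# cover tab and cover plane
for c,(x0,x1,y0,y1) in((t,(120,160,55,112)),(s,(208,236,43,97))):
    W=cloud(c);o=np.array([200,125] if c is t else [260,90]);a=f([(x0,y0)],o)[0].astype(int);b=f([(x1,y1)],o)[0].astype(int)
    P=W[a[1]:b[1],a[0]:b[0]][c["color"][a[1]:b[1],a[0]:b[0]].max(-1)<45];P=P[P[:,2]>.25]
    print("tab",len(P),np.median(P,0).round(3),P[:,2].max().round(3),P[P[:,2].argmax()].round(3))
```

```text
top nl nr fl fr [[0.441, 0.331, 0.115], [0.43, 0.079, 0.115], [0.606, 0.321, 0.115], [0.589, 0.073, 0.115]]
scene nl nr fl [[0.445, 0.324, 0.115], [0.431, 0.084, 0.115], [0.616, 0.308, 0.115]]
floor corners top (nr?, fl) [[0.604, 0.317, 0.007], [0.586, 0.089, 0.007]]
w1 rim nr outer/inner, fr [[0.418, 0.048, 0.115], [0.431, 0.088, 0.115], [0.56, 0.042, 0.115]]
tab 100 [0.595 0.195 0.336] 0.345 [0.605 0.196 0.345]
tab 77 [0.6   0.193 0.319] 0.342 [0.598 0.194 0.342]
```

```bash
python3 -m jog '[[1,1,0,0,0],[1,1,0,0,0],[1,0.8,0,1,0],[1,0.3,0,1,0],[1,0,0,1,0],[1,0,0,1,0],[1,0,0,1,0],[1,0,0,1,0],[1,0,0,1,0],[1,0,0,1,0],[1,0,0,0,0],[1,0,0,0,0]]' 40
```

```text
time_s: 9.87
tool_pos: [0.5445, -0.124, 0.1539]
tool_rot: [180.0, -0.1, 165.0]
force: [0.2, -0.1, 1.3]
grip_width: 0.0872
grasp_force: 0.0
```

```bash
python3 -m jog '[[1,0,0,1,0],[1,0,0,1,0],[1,0,0,1,0],[1,0,0,0.8,0],[0,0,0,0.05,0],[0,0,0,0,0],[0,0,0,0,0],[0,0,0,0,0],[0,0,0,0,0],[0,0,0,0,0],[0,0,0,0,0],[0,0,0,0,0]]' 45 && python3 -m jog '[[0,0,0,0,0],[0,0,0,0,0],[0,0,0,0,0],[0,0,0,0,0],[0,0,0,0,0],[0,0,0,-0.2,0],[0,0,0,-0.4,0],[0,0,0,-0.4,0]]' 45
```

```text
time_s: 10.87
tool_pos: [0.5458, -0.1244, 0.0774]
tool_rot: [180.0, 0.0, 165.0]
force: [0.5, -0.1, -0.3]
grip_width: 0.0417
grasp_force: 0.0
time_s: 11.53
tool_pos: [0.545, -0.1243, 0.0972]
tool_rot: [-180.0, -0.1, 165.0]
force: [0.1, 0.7, -3.1]
grip_width: 0.0135
grasp_force: 45.0
```

```bash
python3 -m jog '[[0,0.3,0,-0.8,0],[0,0.5,0,-1,0],[0,0.5,0,-1,0],[0,0.5,0,-1,0],[0,0.5,0,-1,0],[0,0.5,0,-1,0.05],[0,0,0,-1,0.1],[0,0,0,-1,0.15],[0,0,0,-0.3,0.15],[0,0,0,0,0.15],[0,0,0,0,0.15],[0,0,0,0,0.15]]' && python3 -m jog '[[0,0,0,0,0.15],[0,0,0,0,0.15],[0,0,0,0,0.15],[0,0,0,0,0.15],[0,0,0,0,0.15],[0,0,0,0,0.1],[0,0,0,0,0],[0,0,0,0,0]]'; python3 -c "
from cell import env;print(env.get_obs()['qpos'])"
```

```text
time_s: 12.53
tool_pos: [0.4914, -0.1103, 0.26]
tool_rot: [179.9, -0.0, 124.1]
force: [-0.8, 0.1, -4.2]
grip_width: 0.0134
grasp_force: 45.0
time_s: 13.2
tool_pos: [0.4914, -0.1102, 0.2596]
tool_rot: [180.0, -0.0, 86.4]
force: [-0.1, -0.4, -3.9]
grip_width: 0.0133
grasp_force: 45.0
[-33.3659706   -1.67651963  42.67029871 103.11644206   1.13369545
  78.0985904    5.4219818 ]
```

```bash
python3 -m jog '[[0,0.6,-0.1,0,0],[0,1,-0.1,0,0],[0,1,-0.1,0,0],[0,1,-0.1,0,0],[0,1,-0.1,0,0],[0,1,-0.1,0,0],[0,1,-0.1,0,0],[0,1,-0.1,0,0],[0,1,-0.1,0,0],[0,1,-0.1,0,0],[0,1,-0.1,0,0],[0,1,-0.1,0,0]]' && python3 -m jog '[[0,1,-0.1,0,0],[0,1,-0.1,0,0],[0,0.8,-0.1,0,0],[0,0.3,-0.1,0,0],[0,0,0,0,0],[0,0,0,0,0],[0,0,0,0,0]]'
python3 - <<'E'
from cell import env,read_camera
from h import *
o=env.get_obs();c=read_camera("wrist");T=wristT(c,o);np.savez("w3.npz",T=T,**c)
t=read_camera("top");np.savez("top3.npz",**t)
cv2.imwrite("pics/w3.png",np.vstack([c["color"][:,:,::-1]]))
print(o["tool_pos"],o["tool_rot"])
E
```

```text
time_s: 14.2
tool_pos: [0.4826, 0.1239, 0.2594]
tool_rot: [180.0, -0.0, 86.4]
force: [0.9, 0.2, -4.2]
grip_width: 0.0136
grasp_force: 45.0
time_s: 14.78
tool_pos: [0.4792, 0.1838, 0.2593]
tool_rot: [180.0, 0.0, 86.2]
force: [0.6, -0.3, -4.1]
grip_width: 0.0134
grasp_force: 45.0
[0.47919174 0.18378996 0.25925634] [1.79985628e+02 3.94503959e-02 8.61748458e+01]
```

View pics/w3.png

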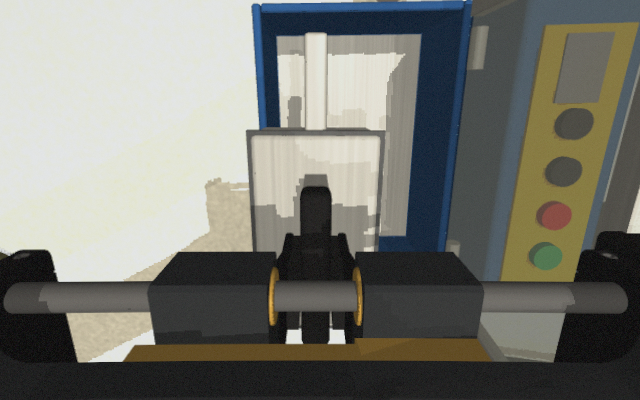

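The wrist view shows the tub rim: near edge along (252,8)-(262,125), +y edge along row ~5, and back edge from (471,8) to (447,240). The held box is lined up over the tub's near part, with its tab at (316,30).

Run:
```python
from h import *
w=np.load("w3.npz");T=w["T"]
hsv=cv2.cvtColor(w["color"],cv2.COLOR_RGB2HSV)
for r in(30,60,90,115):
    row=(hsv[r,:,1]>110)&(hsv[r,:,0]>95)&(hsv[r,:,0]<130);i=np.where(row)[0];l=i[i<300].min();
    q=hsv[r,:,2][420:500]; print(r,l,i[(i<480)].max(),ray(w,np.array([(l,r),(i[i<480].max(),r)],float),.115,T)[:,:2].round(4).tolist())
for cc in(280,340,400,450):
    i=np.where((hsv[:100,cc,1]>110)&(hsv[:100,cc,0]>95)&(hsv[:100,cc,0]<130))[0];print(cc,i.min(),ray(w,np.array([cc,i.min()],float),.115,T)[:2].round(4))
W=cloud(w,T);z=W[...,2];u,v=np.meshgrid(range(640),range(400))
m=(u>245)&(u<480)&(v<250)&(abs(z-.115)<.006)&(hsv[...,1]>110);print(m.sum(),rect(W[m]))
m=(u>245)&(u<480)&(v<250)&(z<.012);print("floor",m.sum(),rect(W[m]))
m=(u>240)&(u<390)&(v>115)&(v<260)&(z>.21)&(z<.24);print("boxtop",m.sum(),rect(W[m]),np.nanmedian(W[m],0))
```

```text
30 254 470 [[0.4399, 0.3148], [0.6074, 0.3034]]
60 256 466 [[0.4388, 0.2933], [0.606, 0.282]]
90 258 463 [[0.4377, 0.2706], [0.6052, 0.2593]]
115 259 460 [[0.4362, 0.2507], [0.6042, 0.2395]]
280 4 [0.4618 0.3313]
340 3 [0.5075 0.329 ]
400 2 [0.5531 0.3265]
450 1 [0.5908 0.3244]
5617 (array([519. , 223.6]), array([211.2, 169.7]), 86.86)
floor 16234 (array([513.9, 210.4]), array([306.2, 232.3]), 82.81)
boxtop 13610 (array([481.1, 213.7]), array([80.4, 74.3]), 85.96) [0.48255616 0.22204325 0.22638743]
```

```bash
python3 -m jog '[[0,0,0.3,0,-0.018],[0,0,0,0.5,0],[0,0,0,0.8,0],[0,0,0,0.8,0],[0,0,0,0.8,0],[0,0,0,0.8,0],[0,0,0,0.8,0],[0,0,0,0.5,0],[0,0,0,0,0]]' && python3 -m jog '[[0,0,0,0.7,0],[0,0,0,0.7,0],[0,0,0,0.7,0],[0,0,0,0.5,0],[0,0,0,0.4,0],[0,0,0,0.3,0],[0,0,0,0,0]]'
```

```text
time_s: 15.63
tool_pos: [0.4832, 0.184, 0.1563]
tool_rot: [-179.8, 0.2, 87.0]
force: [-1.5, 0.6, -3.7]
grip_width: 0.0133
grasp_force: 45.0
time_s: 16.22
tool_pos: [0.4844, 0.1849, 0.0923]
tool_rot: [-179.9, 0.0, 87.1]
force: [-0.4, -1.2, -3.6]
grip_width: 0.0135
grasp_force: 45.0
```

```bash
python3 -m jog '[[0,0,0,0.2,0],[0,0,0,0.15,0],[0,0,0,0.1,0],[0,0,0,0,0]]'
```

```text
time_s: 16.55
tool_pos: [0.4849, 0.1852, 0.0841]
tool_rot: [180.0, -0.0, 87.1]
force: [-0.2, 0.7, -5.1]
grip_width: 0.0132
grasp_force: 45.0
```

```bash
python3 -m jog '[[0,0,0,0.06,0],[0,0,0,0,0],[0,0,0,0,0]]';python3 -m jog '[[0,0,0,0.06,0],[0,0,0,0,0],[0,0,0,0,0]]'
```

```text
time_s: 16.8
tool_pos: [0.485, 0.1853, 0.084]
tool_rot: [180.0, -0.0, 87.1]
force: [-4.1, -1.1, 5.2]
grip_width: 0.0136
grasp_force: 45.0
time_s: 17.05
tool_pos: [0.485, 0.1853, 0.0839]
tool_rot: [-180.0, -0.1, 87.1]
force: [-7.6, -2.7, 14.7]
grip_width: 0.0139
grasp_force: 45.0
```

```bash
python3 -m jog '[[0.4,0,0,-0.05,0],[0.4,0,0,0,0],[0.4,0,0,0,0],[0.4,0,0,0,0],[0.4,0,0,0,0],[0.4,0,0,-0.5,0],[0.4,0,0,-1,0],[0.4,0,0,-1,0],[0.4,0,0,-1,0],[0.4,0,0,-1,0],[0.4,0,0,-1,0],[0.4,0,0,-1,0]]'
python3 - <<'E'
from cell import env,read_camera
from h import *
o=env.get_obs();c=read_camera("wrist");T=wristT(c,o);np.savez("w4.npz",T=T,**c);cv2.imwrite("pics/w4.png",c["color"][:,:,::-1])
W=cloud(c,T);z=W[...,2];b=(W[...,0]>.43)&(W[...,0]<.58)&(W[...,1]>.08)&(W[...,1]<.32)
for a,e in((.036,.048),(.048,.056),(.088,.097)):
    m=b&(z>a)&(z<e);print(a,m.sum(),rect(W[m]) if m.sum()>5 else 0,np.nanmedian(W[m],0))
s=read_camera("scene");np.savez("s4.npz",**s)
t=read_camera("top");Wt=cloud(t);m=(t["color"].max(-1)<45)&(Wt[...,2]>.26)&(Wt[...,0]>.55)&(abs(Wt[...,1]-.195)<.04);print("tab",m.sum(),rect(Wt[m]),np.nanmedian(Wt[m],0))
E
```

```text
time_s: 18.05
tool_pos: [0.4849, 0.185, 0.2145]
tool_rot: [180.0, -0.0, 87.1]
force: [-0.1, -0.4, -0.4]
grip_width: 0.0346
grasp_force: 0.0
0.036 1668 (array([506.5, 204.4]), array([237.8, 134.9]), 87.09) [0.4862043  0.25656496 0.04390836]
0.048 8643 (array([506.5, 204.4]), array([237.2, 134.4]), 87.15) [0.48315127 0.19540503 0.05113698]
0.088 2008 (array([508.1, 232.7]), array([181.5, 135. ]), 87.16) [0.48328657 0.19654731 0.09202761]
tab 94 (array([573.3, 170.7]), array([46.9, 30.3]), 1.4) [0.56414423 0.16543908 0.31358857]
```

The box stands flat on the floor, with its top at z≈0.051. Next I'll move up and back, turn for the cover tab and look at it.

```bash
python3 -m jog '[[0.4,0,-0.5,-1,0],[0.4,0,-0.5,-1,0],[0.4,0,-0.5,-1,0],[0.4,0,0,-1,0],[0.4,0,0,-1,-0.05],[0.4,0,0,-1,-0.15],[0.5,0,0,-1,-0.15],[0.5,0,0,-1,-0.15],[0.5,0,0,-1,-0.15],[0.5,0,0,-0.5,-0.15],[0.5,0,0,0,-0.15],[0.5,0,0,0,-0.15]]' && python3 -m jog '[[0.5,0,0,0,-0.15],[0.5,0,0,0,-0.15],[0.5,0,0,0,-0.15],[0.5,0,0,0,-0.15],[0.5,0,0,0,-0.15],[0.5,0,0,0,-0.15],[0.5,0,0,0,-0.14],[0.5,0,0,0,0],[0.5,0,0,0,0]]'
python3 - <<'E'
from cell import env,read_camera
from h import *
print(env.get_obs()["qpos"].round(1))
o=env.get_obs();c=read_camera("wrist");T=wristT(c,o);np.savez("w5.npz",T=T,**c)
s=read_camera("scene");np.savez("s5.npz",**s)
im=np.hstack([cv2.resize(c["color"],(480,300)),cv2.resize(s["color"][85:210,255:375],(288,300))]);cv2.imwrite("pics/w5.png",im[:,:,::-1])
E
```

```text
time_s: 19.2
tool_pos: [0.4549, 0.1867, 0.4026]
tool_rot: [-180.0, 0.0, 136.9]
force: [-0.2, 0.3, -0.6]
grip_width: 0.0433
grasp_force: 0.0
time_s: 19.95
tool_pos: [0.4546, 0.1866, 0.4019]
tool_rot: [-180.0, -0.1, -176.8]
force: [0.5, 0.7, 0.1]
grip_width: 0.0439
grasp_force: 0.0
[-53.9  -3.9  26.9  89.3   1.8  94.3  66.3]
```

View pics/w5.png

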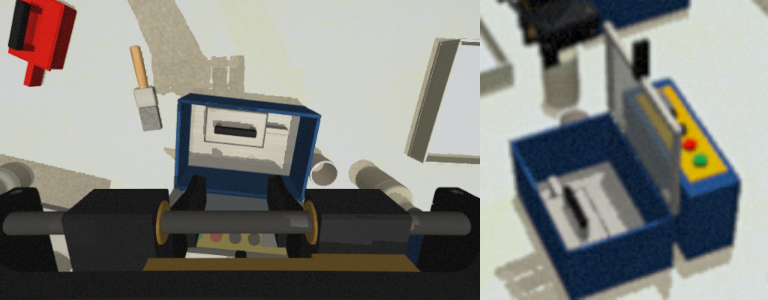

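The cover still stands, with its tab at scene crop (641,58) and the box in the tub. Wrist yaw overshot by 6.4°, so I'll correct that and move over the tab.

```bash
python3 -m jog '[[0.5,0,0,0,0.142],[0.5,-1,0.2,0,0],[0.5,-1,0.2,0,0],[0.5,-1,0.2,0,0],[0.5,-1,0.2,0,0],[0.5,-1,0.18,0,0],[0.5,-1,0,0,0],[0.5,-1,0,0,0],[0.5,-0.35,0,0,0],[0.5,0,0,0,0],[0.5,0,0,0,0]]'
python3 - <<'E'
from cell import env,read_camera
from h import *
o=env.get_obs();print(o["tool_pos"],o["tool_rot"])
c=read_camera("wrist");T=wristT(c,o);s=read_camera("scene")
Ws=cloud(s);m=(s["color"].max(-1)<45)&(Ws[...,2]>.285)&(Ws[...,2]<.35)&(abs(Ws[...,0]-.6)<.03)&(abs(Ws[...,1]-.195)<.03)
print(m.sum(),np.percentile(Ws[m],[3,50,97],0).round(3).tolist())
im=np.hstack([c["color"][200:400,170:470],cv2.resize(s["color"][50:210,255:415],(200,200))]);cv2.imwrite("pics/w6.png",im[:,:,::-1])
E
```

```text
time_s: 20.97
tool_pos: [0.6023, 0.1984, 0.4024]
tool_rot: [-180.0, -0.1, 176.9]
force: [0.2, 0.0, 0.3]
grip_width: 0.0436
grasp_force: 0.0
[0.60233743 0.19838282 0.40235142] [-1.79970123e+02 -6.48784768e-02  1.76906766e+02]
84 [[0.59, 0.19, 0.289], [0.599, 0.193, 0.315], [0.609, 0.196, 0.343]]
```

View pics/w6.png

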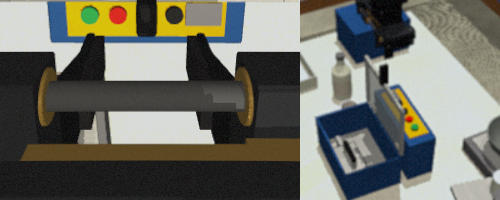

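```bash
python3 -m jog '[[0.5,0,0,0.7,0],[0.5,0,0,0.9,0],[0.5,0,0,0.9,0],[0.5,0,0,0.8,0],[0.5,0,0,0.7,0],[0,0,0,0,0],[0,0,0,0,0],[0,0,0,0,0],[0,0,0,0,0],[0,0,0,0,0],[0,0,0,0,0],[0,0,0,0,0]]' 12
```

```text
time_s: 22.07
tool_pos: [0.6031, 0.1989, 0.3239]
tool_rot: [179.9, 0.1, 177.0]
force: [-0.2, 0.7, 3.6]
grip_width: 0.0138
grasp_force: 12.0
```

```bash
python3 -m jog '[[0,0.4,0,0.01,0],[0,0.4,0,0.02,0],[0,0.8,0,0.09,0],[0,0.79,0,0.16,0],[0,0.77,0,0.22,0],[0,0.76,0,0.28,0],[0,0,0,0,0]]'
```

```text
time_s: 22.65
tool_pos: [0.5205, 0.2035, 0.3059]
tool_rot: [180.0, -0.3, 177.1]
force: [-1.7, 0.6, -0.2]
grip_width: 0.014
grasp_force: 12.0
```

```bash
python3 -m jog '[[0,0.73,0,0.34,0],[0,0.7,0,0.39,0],[0,0.67,0,0.45,0],[0,0.63,0,0.5,0],[0,0.59,0,0.55,0],[0,0,0,0,0]]' && python3 -m jog '[[0,0.55,0,0.59,0],[0,0.5,0,0.63,0],[0,0.45,0,0.67,0],[0,0.39,0,0.7,0],[0,0,0,0,0]]'
```

```text
time_s: 23.15
tool_pos: [0.4559, 0.2071, 0.2603]
tool_rot: [180.0, -0.1, 177.1]
force: [1.2, 4.4, -4.9]
grip_width: 0.0137
grasp_force: 12.0
time_s: 23.57
tool_pos: [0.4204, 0.209, 0.2092]
tool_rot: [179.9, 0.1, 177.0]
force: [3.9, 5.5, -5.3]
grip_width: 0.0138
grasp_force: 12.0
```

```bash
python3 -m jog '[[0,0.34,0,0.73,0],[0,0.28,0,0.76,0],[0,0.22,0,0.77,0],[0,0.16,0,0.79,0],[0,0,0,0,0]]' && python3 -m jog '[[0,0.05,0,0.4,0],[0,0.04,0,0.4,0],[0,0.02,0,0.4,0],[0,0,0,0.2,0],[0,0,0,0,0]]'
```

```text
time_s: 23.98
tool_pos: [0.4021, 0.21, 0.1487]
tool_rot: [179.9, 0.2, 177.0]
force: [4.0, 5.8, -2.8]
grip_width: 0.0141
grasp_force: 12.0
time_s: 24.4
tool_pos: [0.4001, 0.2102, 0.123]
tool_rot: [179.9, 0.2, 177.0]
force: [2.5, 2.7, 2.3]
grip_width: 0.014
grasp_force: 12.0
```

```bash
python3 -m jog '[[0,0,0,0.1,0],[0,0,0,0.1,0],[0,0,0,0,0],[0,0,0,0,0]]' && python3 -m jog '[[0,0,0,0.1,0],[0,0,0,0.1,0],[0,0,0,0,0],[0,0,0,0,0]]'
python3 - <<'E'
from cell import read_camera
from h import *
for n in("scene","top"):
    s=read_camera(n);W=cloud(s);m=(W[...,0]>.44)&(W[...,0]<.59)&(W[...,1]>.09)&(W[...,1]<.31);
    P=W[m&(W[...,2]>.1)&(W[...,2]<.16)];A=np.c_[P[:,:2],np.ones(len(P))];q=np.linalg.lstsq(A,P[:,2],rcond=None)[0];print(n,len(P),q.round(3),np.median(P,0))
E
```

```text
time_s: 24.73
tool_pos: [0.4005, 0.2102, 0.1204]
tool_rot: [179.8, 0.2, 176.9]
force: [-1.0, 0.9, 12.3]
grip_width: 0.0145
grasp_force: 12.0
time_s: 25.07
tool_pos: [0.4009, 0.2101, 0.1166]
tool_rot: [179.8, 0.2, 176.9]
force: [0.3, 1.5, 13.5]
grip_width: 0.0139
grasp_force: 12.0
scene 1689 [-0.001 -0.     0.124] [0.52113113 0.18500797 0.12339093]
top 2566 [-0.002 -0.002  0.126] [0.5319688  0.16858988 0.12487806]
```

```bash
python3 -m jog '[[0.6,0,0,0,0],[0.6,0,0,0,0],[0.6,0,0,0,0],[0.6,0,0,0,0],[0.6,0,0,0,0],[0.6,0,0,0,0],[0.6,0,0,-0.5,0],[0.6,0,0,-1,0],[0.6,0,0,-1,0],[0.6,0,0,-1,0],[0.6,0,0,-1,0],[0.6,0,0,-1,0]]' && python3 -m jog '[[0.6,0,0,-1,0],[0.6,0,0,-1,0],[0.6,0,0,0,0],[0.6,0,0,0,0],[0.6,0,0,0,0]]'
python3 - <<'E'
from cell import read_camera
from h import *
ims=[]
for n in("scene","top"):
    s=read_camera(n);ims.append(cv2.resize(s["color"],(400,250)));W=cloud(s);m=(W[...,0]>.44)&(W[...,0]<.59)&(W[...,1]>.09)&(W[...,1]<.31);
    P=W[m&(W[...,2]>.1)&(W[...,2]<.16)];A=np.c_[P[:,:2],np.ones(len(P))];q=np.linalg.lstsq(A,P[:,2],rcond=None)[0];print(n,len(P),q.round(3),np.median(P,0))
cv2.imwrite("pics/end.png",np.hstack(ims)[:,:,::-1])
E
```

```text
time_s: 26.17
tool_pos: [0.3982, 0.2091, 0.2255]
tool_rot: [180.0, 0.0, 177.0]
force: [0.0, 0.3, 1.5]
grip_width: 0.0519
grasp_force: 0.0
time_s: 26.58
tool_pos: [0.3979, 0.209, 0.2636]
tool_rot: [-180.0, -0.0, 177.0]
force: [0.2, -0.5, -0.4]
grip_width: 0.0521
grasp_force: 0.0
scene 1858 [-0.004 -0.     0.125] [0.5143901  0.19315178 0.12353212]
top 2314 [-0.003 -0.001  0.127] [0.53624968 0.16648898 0.12500943]
```

View pics/end.png

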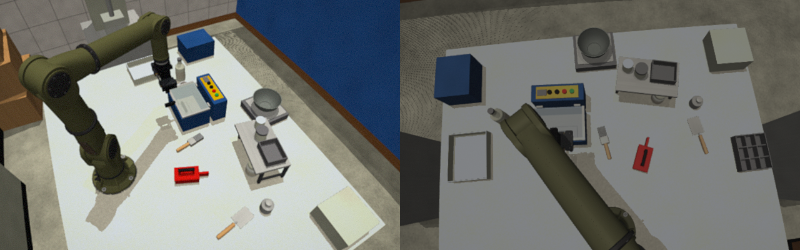

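The cover is shut and level on the tub (scene half, around (195,108)), the gripper is clear above it, and the bystanders are in place. I'm handing the job in.

```bash
python3 -c "
from cell import env;print(env.sign_off())"
```

```text
the job is handed in; nothing more can be done
None
```

The job is handed in: I drew the box out and released it on the bench, set it down flat in the tub, and lowered the cover under grip until it measured level (shut), at about 27 s of 72; the hand-in gave no verdict.

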